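Put the palette knives away on the indexing drying carousel

ROBOT

A 6-joint arm with a two-finger parallel gripper is mounted at the origin on a cart in front of the work surface, level with it; the furniture and walls round the work are solid. World frame = base frame: x ahead of the robot, y to its left, z up, the work surface at z = 0. Lengths are in m, angles in rad, forces in N, time in s.
With the tool pointing down it reaches from about 0.375 to 0.9 m from the base axis. Payload 3.1 kg.
Tool frame: the origin (TCP) lies at the centre of the arm's flange, where the gripper is bolted on; the fingertips stand 173 mm ahead of it and the grasp point (between the pads) lies 155 mm ahead of it; z points along the fingers, x is the direction in which the jaws open and shut, and the axes are right-handed (so a half turn about z gives the same grasp; the last joint's range is limited). The gripper opens to 85 mm and grips with 20 to 120 N. Pads are 22 mm wide; open, the fingers measure 114 mm over their backs; the gripper's body (76 mm by 85 mm) begins 54 mm behind the grasp point. The pads swing forward as they close: fully open they stand 13 mm farther back than shut.
Start: joints at [-1.341, 0.527, 1.433, -0, 1.181, -0.178], TCP at [0.248, -0.573, 0.405] pointing down, gripper open.
Joint ranges: [-3.08, 3.08], [-0.75, 2.2], [0.22, 2.44], [-1.43, 4.57], [0, 2.65], [-2.85, 2.85]. Speed limits (rad/s): [2.79, 2.79, 3.14, 3.14, 3.14, 3.14].

INTERFACE

Orientations are given as a unit quaternion [x, y, z, w].
In Python, from station import manip gives the robot as it stands.
- The arm moves only by the shell command python3 -m jog 'ROWS' [OPENING] [FORCE]. ROWS is JSON, a list that holds one entry, the list of rows, each a list of 4 numbers: the shift along the world's x, y, z in mm, then the turn about the world's z in degrees. A call has exactly 8 rows; each row shifts and turns the commanded pose from where the row before left it; what a row does not reach is not made up. A row lasts 1/8 s, in which the tool goes at most 62.5 mm and 10.7 degrees, less where a joint would pass 70% of its speed; a pose out of reach is approached as far as the arm can. A call is refused whole if a number of a shift passes 62.5 or a number of a turn 10.7, either way. A call with a gripper value outside its range is refused whole. OPENING is the opening in per cent of the stroke, from 0 (shut) to 100 (fully open), set as the call begins (- or left out, the last holds). The fingers move at their own pace and stop on an object; FORCE is the grip in N (left out, the last holds). Time passes only in rows, so rows that do not move let the fingers close, or fill a call up. It gives the time, the measured TCP pose, the force and the opening at its end, in the units of the state.
- manip.sense(): the state, without advancing time (a new reading comes with each control period).
- manip.snapshot(name): name is "scene" or "top" or "wrist"; returns the picture (420x560x3 uint8, red, green, blue); there is no depth.
- manip.camera_info(name): a dict with "fx", "fy", "cx", "cy" (pixels), "k1" (the pictures are not rectified: a ray, as slopes to the right and down, at radius r is drawn at 1 + k1 r^2 times it, then the intrinsics apply), "R" (3x3) and "t" (3): a world point X has camera coordinates R X + t. Camera axes: x right, y down, z forward; pixel columns grow to the right and rows downward; lengths in m; the calibration is good to about 2 mm. A picture is of the moment at which its call begins: read the wrist's pose just before it. camera_info takes no time and is no camera call; for the wrist camera it gives the pose at the moment of the call.
- manip.sign_off(): hands the job in, once; it reports no verdict.
The state is a dict: "t": time; "q": joint angles; "qd": joint speeds; "tau": joint torques, N m; "tcp_pos": TCP position; "tool_rot": TCP orientation; "force": force on the tool from outside, world axes, zero at the start; "ft_torque": the same for the moment, N m; "finger_gap": opening from 0.0 (shut) to 1.0 (fully open).
Only numpy, scipy, OpenCV 4.12 (cv2) and the standard library are available. Lean on these libraries where they do the work, as an engineer would, in place of code of your own. Each camera call takes 0.05 s, during which the arm holds its last target. There are 200 camera calls.

TASK

Put every palette knife lying on the bench away on the drying carousel: let it swing to hang blade down from the fingers, hang it by its collar in the fork that stands in the front gap of the guard rail, then swing the index lever fully to its stop and let it spring back, so that the knife goes round behind the rail and the next empty fork comes to the gap. Do one knife after the other, and finish with all of them hanging behind the rail like the one already there, the gap empty and the lever at rest; leave the ribbon spool, the marker pen and the scissors where they lie.

Things in the scene. Friction and masses are not known exactly. Their poses are not given: they have to be found in the camera images.
- knife_a: cranked palette knife, 145 g, one of up to three alike (None if absent), lying flat on its blade, axis 13 mm above the bench. Origin: centre of the 26 mm wooden ball ending the handle. x runs along it from blade to ball (up when it hangs blade down), y across the blade. From the ball: 17 mm handle to 92 mm, collar, 10 mm round neck to 120 mm, blade 30 x 3 mm to 230 mm, set 11 mm to -z
- knife_b: second palette knife, exactly like knife_a, same frame. All balance about 120 mm from the ball, beyond the collar. Pinched across the ball with 60 N a knife keeps its angle; with the pinch slackened to 2 to 4 N per finger it turns about the line between the fingers until it hangs blade down, and wants clamping again before it is carried; let go altogether, it falls
- knife_c: third palette knife, exactly like knife_a, same frame
- knife_d: a like knife put away before: it hangs blade down behind the rail, on the fork next to the gap (60 degrees clockwise of it seen from above); it is to stay on its fork and goes round with the rotor
- knife_a_collar (a point): centre of the underside (blade side) of knife_a's rectangular collar, 98 mm from the ball centre; the collar is 38 mm wide along the knife's y, 26 mm along z, 6 mm thick
- knife_b_collar (a point): centre of the underside (blade side) of knife_b's rectangular collar, 98 mm from the ball centre; the collar is 38 mm wide along the knife's y, 26 mm along z, 6 mm thick
- knife_c_collar (a point): centre of the underside (blade side) of knife_c's rectangular collar, 98 mm from the ball centre; the collar is 38 mm wide along the knife's y, 26 mm along z, 6 mm thick
- knife_d_collar (a point): centre of the underside (blade side) of knife_d's rectangular collar, 98 mm from the ball centre; the collar is 38 mm wide along the knife's y, 26 mm along z, 6 mm thick
- stand: fixed round stand of the carousel, 242 mm across, 18 mm high; origin on the bench at the carousel's upright axis; x points from the front gap through the axis, z up. A steel guard rail (6 mm bars at heights 100 and 179 mm, radius 114 mm) runs round it except for a front gap 70 degrees wide, centred on the -x side
- gap (a point): where the centre of the collar's underside belongs in the fork at the gap: 85 mm from the axis on the -x side, 165 mm above the bench (the tines' top). A fork is two 9 mm tines with an 18 mm slot open outwards, 70 to 109 mm from the axis, with a 3 mm lip up at the tine ends. The neck goes in from outside with the collar held above the lip, then is lowered. Axes as the stand's
- axis (a point): point on the carousel's upright axis at the height of the forks' top face, 165 mm above the bench; axes as the stand's
- rotor (a joint): angle of the six-fork rotor, rad, growing clockwise seen from above; 0 at the start, a fork stands in the gap at every multiple of 1.047. It is held by friction and ratchets: one full stroke of the lever turns it 1.047, and it does not go back with the lever
- lever (a joint): angle of the index lever about the carousel's axis, rad: 0 at rest, growing clockwise seen from above, stop at 1.147. A spring brings it back; pushing it at the grip takes about 3 to 5 N. The first 0.1 is idle
- lever_grip (a point): on the centre line of the lever's upright black round grip (20 mm thick, from 27 to 133 mm above the bench), 120 mm above the bench, 170 mm from the axis; it moves with the lever. At rest it stands at the front left, 25 degrees to the left of the gap seen from the axis; it swings round the axis to the left and backwards
- spool: spool of red ribbon lying on the bench, about 100 x 130 x 32 mm; leave alone
- marker_pen: marker pen, 135 mm long, 16 mm thick, lying on the bench; leave alone
- scissors_pair: scissors, 200 mm long, 9 mm thick, lying on the bench; leave alone
Mind the look-alikes: they are no part of the job. What is shaped like the knife_d but pink is not meant.

How it is judged:
By the outcome, as a careful person would: the job done as asked, in the order asked, and still so for the second after the job is handed in, with the robot touching nothing.
Of knife_a, knife_b, knife_c only 2 to 3 are there at a start; the rules pass over those that are not, and their reading is None.
At some moment in a run one of knife_a, knife_b, knife_c may be knocked a few centimetres aside while the robot is not near it.
It also fails if it takes over 210 s, if anything falls off the work surface, if the arm or the gripper's body presses on something with over 40 N, if the wrist force passes 120 N, or if a joint passes its speed limit or range.

## Working session

There is one attempt and no reset: what is moved stays moved. The work goes in short steps, Python scripts to look and compute and a shell command to move; the robot and the scene stay as the last step left them, time stands still between calls to the robot, and variables do not carry over. Pictures are saved under pics/ and viewed, about 12 in all and at most 16, crops included, and the job is handed in when it is done.

```bash
mkdir -p pics; ls; cat > h.py <<'E'
import numpy as np, cv2, json
from station import manip
def snap(n,f):
    ci=manip.camera_info(n); im=np.array(manip.snapshot(n))
    cv2.imwrite('pics/'+f+'.png',im[:,:,::-1]); json.dump({k:np.array(v).tolist() for k,v in ci.items()},open('pics/'+f+'.json','w'))
    return im
def load(f):
    return cv2.imread('pics/'+f+'.png'),{k:np.array(v) for k,v in json.load(open('pics/'+f+'.json')).items()}
def ray(ci,u,v):
    xd=(u-ci['cx'])/ci['fx'];yd=(v-ci['cy'])/ci['fy'];x,y=xd,yd
    for _ in range(20):
        s=1+ci['k1']*(x*x+y*y);x,y=xd/s,yd/s
    R=ci['R'];return -R.T@ci['t'],R.T@np.array([x,y,1.])
def onz(ci,u,v,z):
    o,d=ray(ci,u,v);return o+d*(z-o[2])/d[2]
def tri(rs):
    A=np.zeros((3,3));b=np.zeros(3)
    for o,d in rs:
        d=d/np.linalg.norm(d);P=np.eye(3)-np.outer(d,d);A+=P;b+=P@o
    p=np.linalg.solve(A,b);return p,[float(np.linalg.norm((np.eye(3)-np.outer(d,d)/(d@d))@(p-o))) for o,d in rs]
def proj(ci,X):
    c=ci['R']@np.array(X)+ci['t'];x,y=c[0]/c[2],c[1]/c[2];s=1+ci['k1']*(x*x+y*y)
    return ci['fx']*x*s+ci['cx'],ci['fy']*y*s+ci['cy']
E
python3 - <<'E'
from h import *
print(manip.sense())
a=snap('scene','s0');b=snap('top','t0');
for f in('s0','t0'): print({k:v.round(3).tolist() for k,v in load(f)[1].items()})
E
```

```text
pics
{'t': 0.0, 'q': array([-1.34048805e+00,  5.28527222e-01,  1.43391958e+00,  4.05779365e-06,
        1.18138941e+00, -1.78512504e-01]), 'qd': array([ 2.52349101e-04,  5.01889856e-04, -5.78651580e-04,  3.47184939e-04,
       -2.32415383e-04, -5.93437910e-05]), 'tau': array([ 1.48881241e-03, -4.42339182e+01, -1.78023863e+01, -9.42168481e-05,
        8.39155196e-03, -7.55531147e-06]), 'tcp_pos': array([ 0.24839565, -0.57314659,  0.40369018]), 'tool_rot': array([ 8.35919968e-01, -5.48850206e-01, -8.12201776e-04, -7.73773337e-04]), 'force': array([0.56053471, 0.92135892, 0.24355436]), 'ft_torque': array([-0.01801437,  0.0775664 ,  0.01531839]), 'finger_gap': 0.998148553055315}
{'fx': 516.485, 'fy': 516.485, 'cx': 285.782, 'cy': 204.214, 'k1': -0.149, 'R': [[0.776, -0.631, 0.017], [-0.434, -0.553, -0.711], [0.458, 0.544, -0.703]], 't': [-0.363, 0.359, 1.912]}
{'fx': 509.665, 'fy': 509.665, 'cx': 274.975, 'cy': 217.864, 'k1': -0.103, 'R': [[-0.432, -0.902, -0.011], [-0.732, 0.357, -0.58], [0.527, -0.243, -0.814]], 't': [0.276, 0.444, 1.854]}
```

View pics/s0.png

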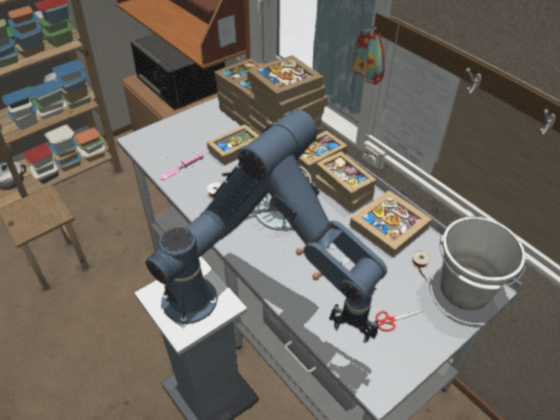

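View pics/t0.png

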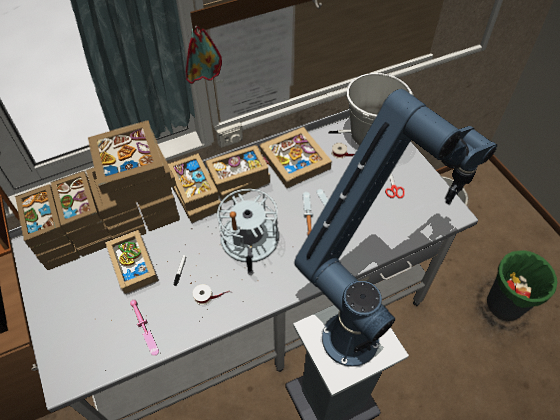

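Scene (560x420): a wooden ball/handle at s0 (300,250) and another at (316,275); pink decoy at s0 (183,167) / t0 (143,325). Top: carousel at (249,222), black grip (250,265), hung knife ball (234,215), knife handle (308,205), and a second blade at (322,197) hidden by the arm.

```bash
python3 - <<'E'
from h import *
a,A=load('s0');b,B=load('t0')
for n,p in dict(ballA=(309,233),tipA=(308,190),blade2=(322,197),grip=(250,265),hub=(247,213),pink=(133,303),hang=(234,215)).items(): print(n,onz(B,*p,0.013).round(3),onz(B,*p,.165).round(3))
for p in((300,250),(316,275)): print('s',onz(A,*p,0.013).round(3))
cv2.imwrite('pics/c1.png',np.hstack([cv2.resize(b[160:300,190:340],None,fx=3,fy=3,interpolation=2),]))
E
```

```text
ballA [ 0.473 -0.077  0.013] [ 0.386 -0.024  0.165]
tipA [ 0.676 -0.179  0.013] [ 0.572 -0.117  0.165]
blade2 [ 0.615 -0.216  0.013] [ 0.516 -0.151  0.165]
grip [0.44  0.205 0.013] [0.356 0.234 0.165]
hub [0.68  0.113 0.013] [0.575 0.15  0.165]
pink [0.481 0.679 0.013] [0.393 0.667 0.165]
hang [0.694 0.167 0.013] [0.588 0.199 0.165]
s [ 0.478 -0.078  0.013]
s [ 0.445 -0.213  0.013]
```

View pics/c1.png

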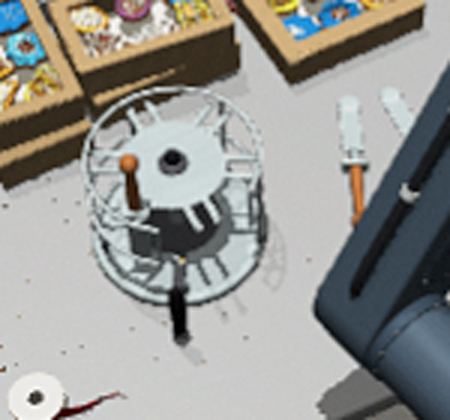

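```bash
python3 -m jog '[[[15,50,5,-6],[20,50,5,-6],[25,55,5,-6],[25,55,5,-6],[25,55,5,-6],[25,55,0,-6],[25,50,0,-6],[20,40,0,-6]]]' 100 60
python3 -m jog '[[[10,5,0,0],[0,0,0,0],[0,0,0,0],[0,0,0,0],[0,0,0,0],[0,0,0,0],[0,0,0,0],[0,0,0,0]]]'
python3 - <<'E'
from h import *
print(manip.sense()['tcp_pos'])
a=snap('wrist','w1');print({k:v.round(3).tolist() for k,v in load('w1')[1].items()})
snap('scene','s1');b=snap('top','t1');
E
```

```text
t: 1.1
tcp_pos: [0.4288, -0.1613, 0.4296]
tool_rot: [-0.539, 0.842, 0.0, -0.0]
force: [-0.2, -0.7, 0.3]
finger_gap: 1.006
t: 2.1
tcp_pos: [0.4384, -0.1585, 0.4297]
tool_rot: [-0.54, 0.841, -0.0, 0.0]
force: [-0.3, 0.1, 0.6]
finger_gap: 0.997
[ 0.43844656 -0.15848981  0.42973139]
{'fx': 320.532, 'fy': 320.532, 'cx': 277.617, 'cy': 208.241, 'k1': 0.025, 'R': [[-0.416, -0.909, -0.0], [-0.878, 0.402, 0.261], [-0.237, 0.109, -0.965]], 't': [0.038, 0.408, 0.524]}
```

View pics/w1.png

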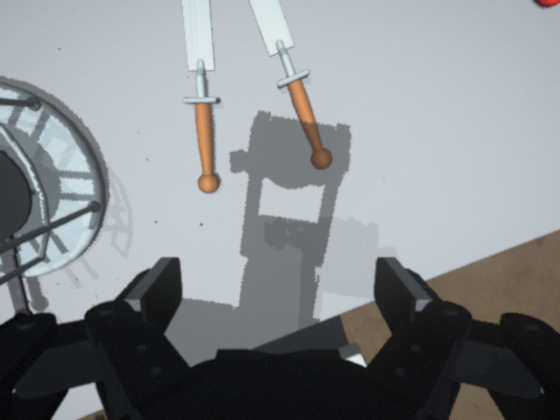

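Wrist view: knife A ball (208,183), collar (201,99); knife B ball (321,158), collar (294,78); the carousel is at left.

View pics/t1.png

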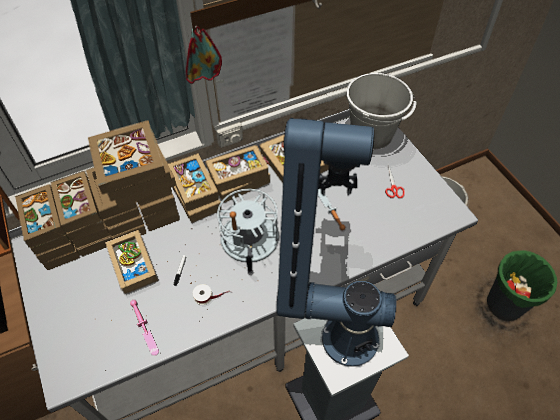

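```bash
cat >> h.py <<'E'
def balls(im,z=None):
    "orange/wood blobs (im BGR): list of (area,cx,cy)"
    h=cv2.cvtColor(im,cv2.COLOR_BGR2HSV); m=cv2.inRange(h,(6,120,60),(16,235,255))
    n,l,s,c=cv2.connectedComponentsWithStats(m)
    out=[(int(s[i,4]),c[i].round(1).tolist(),s[i,:4].tolist()) for i in range(1,n) if s[i,4]>25]
    return m,l,sorted(out,reverse=True,key=lambda q:q[0])
E
python3 - <<'E'
from h import *
for f in('w1','t1','s1'):
    im,C=load(f);m,l,o=balls(im);print(f,o[:12])
im,C=load('w1')
for p in((208,183),(321,158),(201,99),(294,78)): print(onz(C,*p,.013).round(4))
E
```

```text
w1 [(972, [204.7, 147.1], [196, 104, 20, 88]), (827, [306.5, 116.8], [290, 81, 38, 85])]
t1 [(2358, [11.6, 307.2], [0, 194, 33, 173]), (272, [499.9, 177.3], [436, 149, 124, 78]), (159, [125.3, 151.3], [118, 143, 18, 17]), (127, [37.9, 198.8], [22, 192, 27, 15]), (89, [145.4, 159.0], [139, 152, 14, 15]), (76, [337.3, 219.3], [331, 210, 14, 20]), (68, [214.0, 5.5], [191, 0, 46, 13]), (30, [77.8, 182.5], [73, 180, 10, 6]), (29, [232.6, 214.3], [230, 212, 6, 6]), (27, [522.1, 289.6], [516, 287, 12, 6])]
s1 [(2818, [170.0, 23.5], [117, 0, 95, 63]), (246, [244.9, 30.9], [232, 0, 17, 59]), (219, [87.3, 136.1], [76, 128, 22, 16]), (193, [20.4, 12.9], [9, 6, 23, 16]), (72, [285.6, 75.1], [276, 72, 17, 7]), (48, [308.0, 249.0], [297, 246, 23, 7]), (34, [327.6, 268.7], [320, 265, 15, 9])]
[ 0.4679 -0.079   0.013 ]
[ 0.4384 -0.2163  0.013 ]
[ 0.5571 -0.1174  0.013 ]
[ 0.5334 -0.2228  0.013 ]
```

Top view now shows knife B (337,219), with A hidden under the arm. Between t0 and t1 the whole bench has been seen: two knives, plus the pink decoy at (143,325). Now wrist views of the carousel.

```bash
python3 -m jog '[[[0,40,10,3],[0,40,10,3],[0,40,10,3],[0,40,10,3],[0,40,10,3],[0,35,0,3],[0,0,0,3],[0,0,0,3]]]'
python3 - <<'E'
from h import *
snap('wrist','w2')
E
python3 -m jog '[[[-10,40,0,0],[-10,40,0,0],[-10,25,0,0],[0,0,0,0],[0,0,0,0],[0,0,0,0],[0,0,0,0],[0,0,0,0]]]'
python3 - <<'E'
from h import *
snap('wrist','w3');snap('scene','s2')
a=load('w2')[0];b=load('w3')[0]
cv2.imwrite('pics/c2.png',np.hstack([a,b])); cv2.imwrite('pics/c2.png',cv2.resize(np.vstack([a[:300],b[:300]]),(560,600)))
E
```

```text
t: 3.25
tcp_pos: [0.4383, 0.0773, 0.4798]
tool_rot: [-0.705, 0.709, -0.0, 0.0]
force: [0.3, 0.1, 0.1]
finger_gap: 1.0
t: 4.3
tcp_pos: [0.4087, 0.1811, 0.4797]
tool_rot: [-0.703, 0.711, -0.0, -0.0]
force: [-0.1, -0.5, 0.3]
finger_gap: 1.004
```

View pics/c2.png

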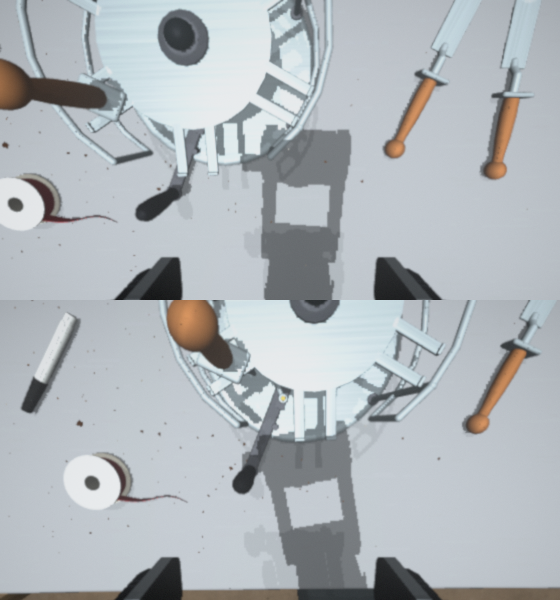

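Both views: the gap fork's tine ends are near w2 (183,172)/(212,174) and w3 (299,140)/(333,138), knife_d's ball is at w2 (10,85)/w3 (193,24), and the grip is at w2 (150,208)/w3 (245,183). Enlarging the fork.

```bash
python3 - <<'E'
from h import *
a=load('w2')[0][110:230,120:260];b=load('w3')[0][60:200,225:365]
f=lambda i:cv2.resize(i,None,fx=5.6/2,fy=2.8,interpolation=cv2.INTER_CUBIC)
cv2.imwrite('pics/c3.png',np.hstack([cv2.copyMakeBorder(f(a),0,56,0,0,0),f(b)]))
E
```

```text
(no output)
```

View pics/c3.png

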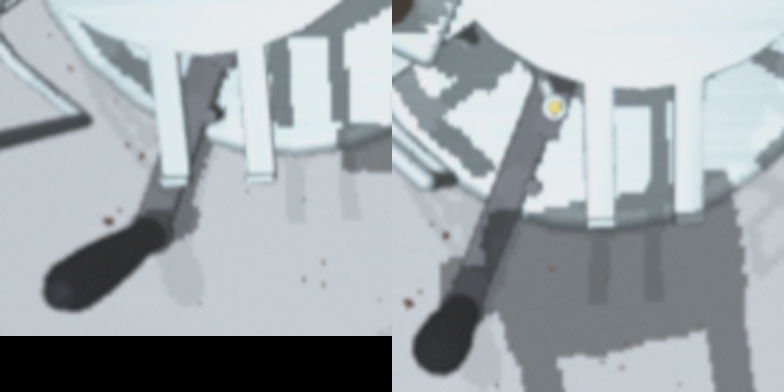

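```bash
cat > meas.py <<'E'
from h import *
W2=load('w2')[1];W3=load('w3')[1]
P={}
for n,a,b in [('Ltip',(182.1,174.3),(299.6,139.3)),('Rtip',(213.2,172.5),(331.1,136.1)),('Lbase',(178.2,127.9),(299.3,90.7)),('Rbase',(210,126.4),(331.4,88.6)),('dball',(10,85),(193,24)),('grip',(143.2,213.6),(241.4,185.7)),('ballA',(395,149),(477,125))]:
    P[n],r=tri([ray(W2,*a),ray(W3,*b)]);print(n,P[n].round(4),np.round(r,4), 'z165:',onz(W2,*a,.165)[:2].round(4),onz(W3,*b,.165)[:2].round(4))
for z in(.165,.17,.18,.19): print('hub',z,onz(W2,180,38,z).round(4))
tip=(P['Ltip']+P['Rtip'])/2; base=(P['Lbase']+P['Rbase'])/2; d=tip-base; print('tine dir deg',np.degrees(np.arctan2(d[1],d[0])), 'LR', P['Ltip']-P['Rtip'])
E
python3 meas.py
```

```text
Ltip [0.4596 0.1609 0.1677] [0. 0.] z165: [0.4592 0.1617] [0.4595 0.1607]
Rtip [0.4615 0.1337 0.167 ] [0.0005 0.0005] z165: [0.4607 0.1339] [0.4618 0.1335]
Lbase [0.4992 0.1613 0.1656] [0.0002 0.0002] z165: [0.4993 0.1616] [0.4991 0.1613]
Rbase [0.5004 0.1344 0.1641] [0. 0.] z165: [0.5005 0.1343] [0.5003 0.1345]
dball [0.5243 0.2239 0.2579] [0.0005 0.0005] z165: [0.5333 0.295 ] [0.5491 0.2456]
grip [0.4116 0.2176 0.1255] [0.0002 0.0002] z165: [0.423  0.2004] [0.4191 0.213 ]
ballA [ 0.4666 -0.0819  0.0105] [0.0005 0.0005] z165: [ 0.4801 -0.0262] [0.4691 0.01  ]
hub 0.165 [0.5686 0.1536 0.165 ]
hub 0.17 [0.5675 0.1523 0.17  ]
hub 0.18 [0.5652 0.1496 0.18  ]
hub 0.19 [0.563  0.1469 0.19  ]
tine dir deg -179.12934585736787 LR [-0.00182192  0.02725017  0.00070148]
```

```bash
cat >> meas.py <<'E'
from scipy.optimize import least_squares
def f(p):
    c=p[:2];t=p[2];u=lambda r,a:c+r*np.array([np.cos(t+a),np.sin(t+a)])
    w=np.array([-np.sin(t),np.cos(t)])
    R=[u(.109,0)-.0135*w-P['Ltip'][:2],u(.109,0)+.0135*w-P['Rtip'][:2],.5*(u(.085,-np.pi/3)-P['dball'][:2]),.5*(u(.17,-np.radians(25))-P['grip'][:2]),.3*(c-[.566,.150])]
    return np.concatenate(R)
r=least_squares(f,[.57,.15,3.14]);c,t=r.x[:2],r.x[2];print('axis',c.round(4),'gapdir',np.degrees(t),(r.fun*1000).round(1))
print('gap',c+.085*np.array([np.cos(t),np.sin(t)]))
E
python3 meas.py|tail -2
```

```text
axis [0.5693 0.1517] gapdir 182.33650677250955 [ 0.2 -0.1 -0.5  0.2 -0.2 -0.2  0.4 -0.2  1.   0.5]
gap [0.48434081 0.14827956]
```

```bash
python3 -m jog '[[[8,-35,0,-3],[8,-38,0,-3],[8,-38,0,-3],[8,-38,-20,-3],[8,-38,-25,-3],[8,-38,-25,-3],[5,-36,-25,-3],[5,0,-25,-2]]]'
python3 -m jog '[[[0,0,-25,0],[0,0,-25,0],[0,0,-10,0],[0,0,0,0],[0,0,0,0],[0,0,0,0],[0,0,0,0],[0,0,0,0]]]' 70
python3 - <<'E'
from h import *
s=manip.sense();print(s['tcp_pos'],s['tool_rot'])
snap('wrist','w4')
im,C=load('w4');m,l,o=balls(im);print(o[:4])
for k in o[:2]:
    ys,xs=np.nonzero(l==[i for i in [l[int(round(k[1][1])),int(round(k[1][0]))]]][0])
    w=np.array([onz(C,u,v,.013)[:2] for u,v in zip(xs,ys)]);c=w.mean(0);ev=np.linalg.svd(w-c,full_matrices=False)[2][0]
    if ev[0]>0: ev=-ev
    p=(w-c)@ev; e=np.percentile(p,99.8); print('ball',(c+ev*(e-.013)).round(4),'dir',np.degrees(np.arctan2(-ev[1],-ev[0])),'len',np.ptp(p))
s=manip.sense();x=np.array(s['tool_rot']);print('yaw',np.degrees(2*np.arctan2(x[1],x[0])))
E
```

```text
t: 5.4
tcp_pos: [0.4672, -0.0821, 0.359]
tool_rot: [-0.546, 0.838, -0.001, 0.0]
force: [-0.2, -0.2, -0.7]
finger_gap: 0.998
t: 6.4
tcp_pos: [0.4665, -0.0794, 0.3]
tool_rot: [-0.548, 0.837, -0.0, 0.0]
force: [-0.2, 0.3, 0.4]
finger_gap: 0.704
[ 0.4664992  -0.07944301  0.30001973] [-5.47774634e-01  8.36625870e-01 -2.69357289e-04  1.77833794e-04]
[(2680, [437.6, 115.4], [414, 48, 52, 136]), (2247, [276.1, 147.5], [265, 84, 25, 133])]
ball [ 0.4393 -0.2187] dir -2.1796501925339475 len 0.10413520400090254
ball [ 0.4702 -0.0809] dir -22.9793014887015 len 0.10323889280726034
yaw 246.423584223667
```

View pics/w4.png

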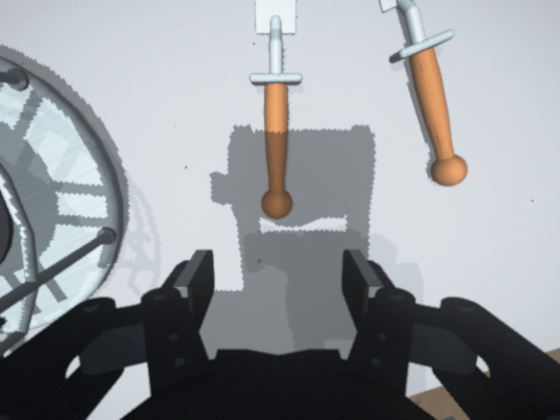

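The two wooden-handled grey knives are A (ball 277,204) and B (ball 449,169); the carousel is at left. A is confirmed as the first knife, not pink. Descending and gripping.

```bash
python3 -m jog '[[[2,-1,-30,0],[0,0,-30,0],[0,0,-25,0],[0,0,-20,0],[0,0,-12,0],[0,0,-8,0],[0,0,0,0],[0,0,0,0]]]'
python3 -m jog '[[[0,0,0,0],[0,0,0,0],[0,0,0,0],[0,0,0,0],[0,0,0,0],[0,0,0,0],[0,0,0,0],[0,0,0,0]]]' 0 60
python3 -m jog '[[[0,0,15,0],[0,0,20,0],[0,0,40,0],[0,0,50,0],[0,0,50,0],[0,0,50,0],[0,0,50,0],[0,0,10,0]]]'
python3 - <<'E'
from h import *
snap('wrist','w5')
E
```

```text
t: 7.45
tcp_pos: [0.4686, -0.0805, 0.1752]
tool_rot: [-0.548, 0.837, -0.0, 0.0]
force: [0.3, -0.4, -0.5]
finger_gap: 0.698
t: 8.45
tcp_pos: [0.4686, -0.0805, 0.1752]
tool_rot: [-0.548, 0.837, -0.0, 0.0]
force: [-0.9, 0.8, 5.5]
finger_gap: 0.268
t: 9.45
tcp_pos: [0.4684, -0.0803, 0.4633]
tool_rot: [-0.548, 0.837, -0.003, 0.002]
force: [0.6, 0.5, -2.1]
finger_gap: 0.267
```

View pics/w5.png

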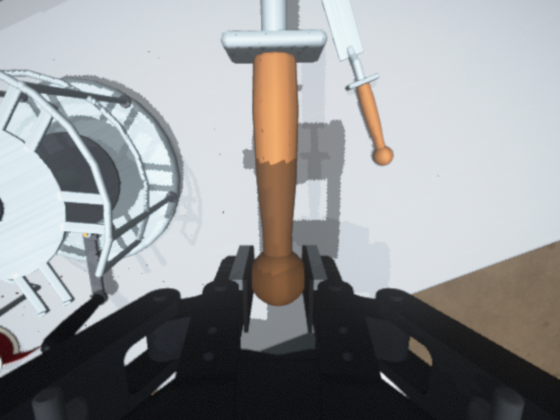

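Knife A is gripped and held level (ball at 277,278). Now slackening in small steps, lower down, watching the orange mask.

```bash
cat > look.py <<'E'
from h import *
import sys
im=snap('wrist',sys.argv[1])[:,:,::-1];m,l,o=balls(np.ascontiguousarray(im));s=manip.sense()
print(round(s['t'],2),'gap %.4f'%s['finger_gap'],s['tcp_pos'].round(4),'F',s['force'].round(1),o[:3])
E
python3 -m jog '[[[0,0,-15,0],[0,0,-15,0],[0,0,-15,0],[0,0,0,0],[0,0,0,0],[0,0,0,0],[0,0,0,0],[0,0,0,0]]]' 0 20; python3 look.py a1
python3 -m jog '[[[0,0,0,0],[0,0,0,0],[0,0,0,0],[0,0,0,0],[0,0,0,0],[0,0,0,0],[0,0,0,0],[0,0,0,0]]]' 25 20; python3 look.py a2
```

```text
t: 10.5
tcp_pos: [0.4685, -0.0804, 0.415]
tool_rot: [-0.548, 0.837, -0.0, 0.0]
force: [0.5, 0.4, -2.2]
finger_gap: 0.263
10.55 gap 0.2668 [ 0.4685 -0.0805  0.415 ] F [-0.3 -1.6 -0.6] [(8742, [276.8, 175.4], [253, 54, 51, 251]), (1114, [386.9, 120.9], [370, 76, 37, 91])]
t: 11.55
tcp_pos: [0.4685, -0.0805, 0.4147]
tool_rot: [-0.548, 0.837, -0.0, -0.0]
force: [-0.4, -0.7, -0.8]
finger_gap: 0.268
11.6 gap 0.2647 [ 0.4685 -0.0805  0.4147] F [ 0.3  0.4 -1.7] [(8742, [276.8, 175.5], [253, 54, 51, 251]), (1120, [387.0, 120.3], [370, 75, 37, 92])]
```

```bash
python3 -m jog '[[[0,0,0,0],[0,0,0,0],[0,0,0,0],[0,0,0,0],[0,0,0,0],[0,0,0,0],[0,0,0,0],[0,0,0,0]]]' 26 20 >/dev/null; python3 look.py a3
python3 -m jog '[[[0,0,0,0],[0,0,0,0],[0,0,0,0],[0,0,0,0],[0,0,0,0],[0,0,0,0],[0,0,0,0],[0,0,0,0]]]' 26.5 20 >/dev/null; python3 look.py a4
```

```text
12.65 gap 0.2659 [ 0.4684 -0.0805  0.4147] F [-0.2 -0.2 -2.2] [(8730, [276.8, 175.4], [252, 54, 52, 251]), (1118, [387.0, 120.4], [370, 75, 37, 92])]
13.7 gap 0.2675 [ 0.4685 -0.0805  0.4147] F [ 1.1 -0.  -1.6] [(8680, [276.8, 176.0], [253, 55, 51, 250]), (1111, [387.0, 120.2], [370, 75, 37, 92])]
```

```bash
python3 -m jog '[[[0,0,0,0],[0,0,0,0],[0,0,0,0],[0,0,0,0],[0,0,0,0],[0,0,0,0],[0,0,0,0],[0,0,0,0]]]' 26.6 20 >/dev/null; python3 look.py a5
python3 -m jog '[[[0,0,0,0],[0,0,0,0],[0,0,0,0],[0,0,0,0],[0,0,0,0],[0,0,0,0],[0,0,0,0],[0,0,0,0]]]' 26.7 20 >/dev/null; python3 look.py a6
```

```text
14.75 gap 0.2666 [ 0.4685 -0.0805  0.4147] F [ 0.3  0.2 -1.5] [(8662, [276.8, 176.2], [252, 55, 52, 250]), (1120, [387.0, 120.4], [370, 75, 37, 92])]
15.8 gap 0.2690 [ 0.4685 -0.0805  0.4147] F [ 0.1  0.3 -1.8] [(8644, [276.8, 176.6], [252, 55, 52, 250]), (1118, [386.9, 120.1], [370, 75, 37, 92])]
```

```bash
python3 -m jog '[[[0,0,0,0],[0,0,0,0],[0,0,0,0],[0,0,0,0],[0,0,0,0],[0,0,0,0],[0,0,0,0],[0,0,0,0]]]' 26.9 20 >/dev/null; python3 look.py a7
python3 -m jog '[[[0,0,0,0],[0,0,0,0],[0,0,0,0],[0,0,0,0],[0,0,0,0],[0,0,0,0],[0,0,0,0],[0,0,0,0]]]' 27.1 20 >/dev/null; python3 look.py a8
```

```text
16.85 gap 0.2743 [ 0.4685 -0.0805  0.4147] F [ 0.  -0.2 -1.5] [(8579, [276.8, 177.0], [253, 56, 52, 249]), (1120, [387.0, 120.5], [371, 75, 36, 92])]
17.9 gap 0.2760 [ 0.4685 -0.0805  0.4147] F [-0.  -1.1 -1.9] [(8526, [276.8, 177.5], [252, 56, 53, 249]), (1117, [387.0, 120.3], [370, 75, 37, 92])]
```

```bash
python3 -m jog '[[[0,0,0,0],[0,0,0,0],[0,0,0,0],[0,0,0,0],[0,0,0,0],[0,0,0,0],[0,0,0,0],[0,0,0,0]]]' 27.4 20 >/dev/null; python3 look.py a9
python3 -m jog '[[[0,0,0,0],[0,0,0,0],[0,0,0,0],[0,0,0,0],[0,0,0,0],[0,0,0,0],[0,0,0,0],[0,0,0,0]]]' 27.8 20 >/dev/null; python3 look.py a10
```

```text
18.95 gap 0.2762 [ 0.4684 -0.0805  0.4147] F [ 0.6  1.  -1.7] [(8441, [276.9, 178.6], [252, 57, 53, 248]), (1123, [387.0, 120.3], [370, 75, 37, 92])]
20.0 gap 0.2800 [ 0.4685 -0.0805  0.4147] F [ 0.3  0.1 -1.4] [(2161, [278.7, 284.0], [252, 256, 53, 55]), (1121, [387.0, 120.6], [370, 75, 37, 92]), (617, [278.4, 232.8], [268, 201, 21, 54])]
```

```bash
python3 -m jog '[[[0,0,0,0],[0,0,0,0],[0,0,0,0],[0,0,0,0],[0,0,0,0],[0,0,0,0],[0,0,0,0],[0,0,0,0]]]' 27.9 20 ; python3 look.py a11
python3 -m jog '[[[0,0,0,0],[0,0,0,0],[0,0,0,0],[0,0,0,0],[0,0,0,0],[0,0,0,0],[0,0,0,0],[0,0,0,0]]]' 0 60 ; python3 look.py a12
python3 - <<'E'
from h import *
im,C=load('a12')
o,d=ray(C,278,284);
for zb in(.25,.255,.26):
    b=onz(C,278.5,284,zb);print(b.round(4)); print([np.round(proj(C,b-[0,0,h]),1).tolist() for h in(.092,.098,.23)])
cv2.imwrite('pics/c4.png',im[120:330,180:390].repeat(2,0).repeat(2,1))
E
```

```text
t: 21.0
tcp_pos: [0.4685, -0.0805, 0.4147]
tool_rot: [-0.548, 0.837, -0.0, 0.0]
force: [0.3, -0.3, -1.4]
finger_gap: 0.279
21.05 gap 0.2783 [ 0.4685 -0.0805  0.4147] F [ 1.  -0.5 -2.8] [(2163, [278.7, 284.0], [252, 257, 53, 54]), (1114, [387.0, 120.4], [370, 75, 37, 92]), (587, [278.5, 233.8], [268, 201, 21, 54])]
t: 22.05
tcp_pos: [0.4685, -0.0805, 0.4147]
tool_rot: [-0.548, 0.837, -0.0, 0.0]
force: [-0.3, 0.3, -1.2]
finger_gap: 0.265
22.1 gap 0.2622 [ 0.4685 -0.0805  0.4147] F [-0.9  0.4 -2.2] [(2128, [278.6, 283.8], [253, 256, 51, 55]), (1116, [387.0, 120.3], [370, 75, 37, 92]), (762, [278.5, 227.2], [267, 180, 22, 75])]
[ 0.4619 -0.0787  0.25  ]
[[278.2, 223.3], [278.2, 220.9], [278.0, 186.9]]
[ 0.4644 -0.0798  0.255 ]
[[278.2, 221.9], [278.2, 219.5], [278.0, 185.4]]
[ 0.4669 -0.0808  0.26  ]
[[278.2, 220.4], [278.1, 217.9], [278.0, 183.9]]
```

View pics/c4.png

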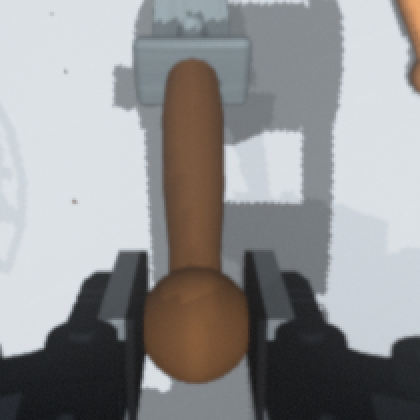

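```bash
cat > tilt.py <<'E'
from h import *
import sys
def tilt(f,u,v):
    "u,v pixel of centre of handle end on collar top; tilt about jaw axis"
    C=load(f)[1];s=manip.sense();q=s['tool_rot'];yaw=2*np.arctan2(q[1],q[0]);h=np.array([-np.sin(yaw),np.cos(yaw),0])
    b0=s['tcp_pos']-[0,0,.161]
    fwd=h if h[0]>0 else -h
    for a in range(-10,60,2):
        p=b0+.092*(np.sin(np.radians(a))*fwd-np.array([0,0,np.cos(np.radians(a))]))
        y=proj(C,p);
        if abs(y[1]-v)<4: print(a,np.round(y,1))
    print('ball',np.round(proj(C,b0),1),proj(C,b0-[0,0,.092]))
tilt(sys.argv[1],float(sys.argv[2]),float(sys.argv[3]))
E
python3 tilt.py a12 276 157; python3 -c "
import cv2;
from h import *
print(balls(load('a11')[0])[2][:3])
a=load('a11')[0];b=load('a12')[0];print(cv2.absdiff(a,b)[120:250,240:320].mean())"
```

```text
28 [276.6 157.7]
30 [276.6 153.7]
ball [276.2 274.4] (np.float64(276.765441762432), np.float64(216.07274908619925))
[(2163, [278.7, 284.0], [252, 257, 53, 54]), (1114, [387.0, 120.4], [370, 75, 37, 92]), (587, [278.5, 233.8], [268, 201, 21, 54])]
4.692051282051282
```

```bash
cat > look.py <<'E'
from h import *
import sys
im=np.ascontiguousarray(snap('wrist',sys.argv[1])[:,:,::-1]);s=manip.sense()
h=cv2.cvtColor(im,cv2.COLOR_BGR2HSV);m=cv2.inRange(h,(4,90,25),(18,255,255));ys,xs=np.nonzero(m[:315,235:325])
C=load(sys.argv[1])[1];q=s['tool_rot'];yaw=2*np.arctan2(q[1],q[0]);f=np.array([-np.sin(yaw),np.cos(yaw),0]);f*=np.sign(f[0]);b0=s['tcp_pos']-[0,0,.161]
A=np.arange(-40,100);pr=[proj(C,b0+.092*(np.sin(np.radians(a))*f-np.array([0,0,np.cos(np.radians(a))]))+.008*(np.cos(np.radians(a))*f+np.array([0,0,np.sin(np.radians(a))])))[1] for a in A]
print(round(s['t'],2),'gap %.4f'%s['finger_gap'],s['tcp_pos'].round(4),'F',s['force'].round(1),'top',ys.min(),'tilt',A[np.argmin(abs(np.array(pr)-ys.min()))],'ball bottom',ys.max(),'x',xs.min()+235,xs.max()+235, 'yaw %.1f'%np.degrees(yaw))
E
python3 -m jog '[[[0,0,0,0],[0,0,0,0],[0,0,0,0],[0,0,0,0],[0,0,0,0],[0,0,0,0],[0,0,0,0],[0,0,0,0]]]' 28 20 >/dev/null; python3 look.py a13
python3 -m jog '[[[0,0,0,0],[0,0,0,0],[0,0,0,0],[0,0,0,0],[0,0,0,0],[0,0,0,0],[0,0,0,0],[0,0,0,0]]]' 28.2 20 >/dev/null; python3 look.py a14
```

```text
23.15 gap 0.2873 [ 0.4685 -0.0805  0.4147] F [ 1.1 -0.5 -1.1] top 156 tilt 24 ball bottom 310 x 251 305 yaw 246.4
24.2 gap 0.2800 [ 0.4685 -0.0805  0.4147] F [ 0.5 -0.4 -1.3] top 157 tilt 23 ball bottom 311 x 251 305 yaw 246.4
```

```bash
python3 -m jog '[[[0,0,0,0],[0,0,0,0],[0,0,0,0],[0,0,0,0],[0,0,0,0],[0,0,0,0],[0,0,0,0],[0,0,0,0]]]' 28.4 20 >/dev/null; python3 look.py a15
python3 -m jog '[[[0,0,0,0],[0,0,0,0],[0,0,0,0],[0,0,0,0],[0,0,0,0],[0,0,0,0],[0,0,0,0],[0,0,0,0]]]' 28.6 20 >/dev/null; python3 look.py a16
```

```text
25.25 gap 0.2864 [ 0.4685 -0.0805  0.4147] F [ 0.  -0.2 -1.5] top 159 tilt 22 ball bottom 310 x 250 305 yaw 246.4
26.3 gap 0.2833 [ 0.4685 -0.0805  0.4147] F [ 0.2 -0.2 -2. ] top 168 tilt 18 ball bottom 311 x 250 306 yaw 246.4
```

```bash
python3 -m jog '[[[0,0,0,0],[0,0,0,0],[0,0,0,0],[0,0,0,0],[0,0,0,0],[0,0,0,0],[0,0,0,0],[0,0,0,0]]]' 28.8 20 >/dev/null; python3 look.py a17
python3 -m jog '[[[0,0,0,0],[0,0,0,0],[0,0,0,0],[0,0,0,0],[0,0,0,0],[0,0,0,0],[0,0,0,0],[0,0,0,0]]]' 28.9 20 >/dev/null; python3 look.py a18
```

```text
27.35 gap 0.2879 [ 0.4685 -0.0805  0.4147] F [ 0.2  0.8 -1.4] top 176 tilt 14 ball bottom 311 x 250 305 yaw 246.4
28.4 gap 0.2908 [ 0.4685 -0.0805  0.4147] F [ 0.4  0.1 -1.5] top 179 tilt 13 ball bottom 311 x 250 306 yaw 246.4
```

```bash
python3 -m jog '[[[0,0,0,0],[0,0,0,0],[0,0,0,0],[0,0,0,0],[0,0,0,0],[0,0,0,0],[0,0,0,0],[0,0,0,0]]]' 29.1 20 >/dev/null; python3 look.py a19
python3 -m jog '[[[0,0,0,0],[0,0,0,0],[0,0,0,0],[0,0,0,0],[0,0,0,0],[0,0,0,0],[0,0,0,0],[0,0,0,0]]]' 29.2 20 >/dev/null; python3 look.py a20
```

```text
29.45 gap 0.2918 [ 0.4685 -0.0805  0.4147] F [-0.5  0.3 -1.8] top 190 tilt 7 ball bottom 311 x 250 306 yaw 246.4
30.5 gap 0.2954 [ 0.4685 -0.0805  0.4147] F [ 1.  -1.  -1.6] top 191 tilt 7 ball bottom 311 x 250 306 yaw 246.4
```

```bash
python3 -m jog '[[[0,0,0,0],[0,0,0,0],[0,0,0,0],[0,0,0,0],[0,0,0,0],[0,0,0,0],[0,0,0,0],[0,0,0,0]]]' 29.35 20 >/dev/null; python3 look.py a21
python3 -m jog '[[[0,0,0,0],[0,0,0,0],[0,0,0,0],[0,0,0,0],[0,0,0,0],[0,0,0,0],[0,0,0,0],[0,0,0,0]]]' 0 60 >/dev/null; python3 look.py a22
python3 - <<'E'
from h import *
for zb in(.25,.254,.258): print(onz(load('a22')[1],278.5,284,zb).round(4))
cv2.imwrite('pics/c5.png',load('a22')[0][120:330,180:390].repeat(2,0).repeat(2,1))
E
```

```text
31.55 gap 0.2938 [ 0.4685 -0.0805  0.4147] F [ 0.8  1.3 -2.1] top 197 tilt 4 ball bottom 311 x 250 306 yaw 246.4
32.6 gap 0.2640 [ 0.4685 -0.0805  0.4147] F [ 0.6 -0.3 -1.5] top 188 tilt 8 ball bottom 311 x 252 304 yaw 246.4
[ 0.4619 -0.0787  0.25  ]
[ 0.4639 -0.0796  0.254 ]
[ 0.4659 -0.0804  0.258 ]
```

View pics/c5.png

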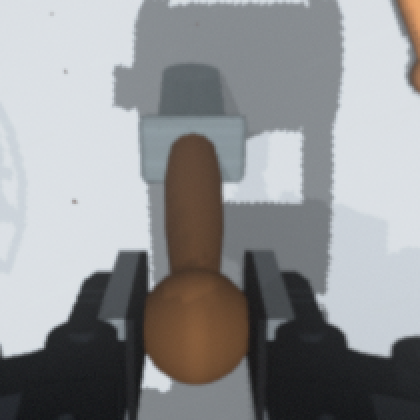

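```bash
python3 -m jog '[[[0,0,0,0],[0,0,0,0],[0,0,0,0],[0,0,0,0],[0,0,0,0],[0,0,0,0],[0,0,0,0],[0,0,0,0]]]' 29.5 20 >/dev/null; python3 look.py a23
python3 -m jog '[[[0,0,0,0],[0,0,0,0],[0,0,0,0],[0,0,0,0],[0,0,0,0],[0,0,0,0],[0,0,0,0],[0,0,0,0]]]' 29.6 20 >/dev/null; python3 look.py a24
python3 -m jog '[[[0,0,0,0],[0,0,0,0],[0,0,0,0],[0,0,0,0],[0,0,0,0],[0,0,0,0],[0,0,0,0],[0,0,0,0]]]' 26 20 >/dev/null; python3 look.py a25
```

```text
33.65 gap 0.2905 [ 0.4684 -0.0805  0.4147] F [ 0.4  0.1 -1.6] top 210 tilt -2 ball bottom 311 x 250 306 yaw 246.4
34.7 gap 0.2945 [ 0.4684 -0.0805  0.4147] F [-0.7 -0.2 -2.7] top 210 tilt -2 ball bottom 311 x 250 306 yaw 246.4
35.75 gap 0.2845 [ 0.4685 -0.0805  0.4147] F [-0.6  0.3 -1.2] top 200 tilt 3 ball bottom 311 x 250 305 yaw 246.4
```

```bash
python3 -m jog '[[[-15,0,6,2],[-20,5,6,3],[-20,15,6,3],[-20,25,6,3],[-13,30,6,3],[0,30,0,3],[0,30,0,3],[0,30,0,3]]]' 26 20
python3 -m jog '[[[0,25,0,2],[0,20,0,1],[0,12,0,0],[0,7,0,0],[0,0,0,0],[0,0,0,0],[0,0,0,0],[0,0,0,0]]]'; python3 look.py b1
python3 -c "
from h import *
b=load('b1')[0];cv2.imwrite('pics/c6.png',b[:330])"
```

```text
t: 36.75
tcp_pos: [0.3804, 0.0855, 0.445]
tool_rot: [-0.704, 0.71, -0.0, 0.0]
force: [0.1, 0.1, -2.2]
finger_gap: 0.286
t: 37.75
tcp_pos: [0.3805, 0.1482, 0.4447]
tool_rot: [0.722, -0.692, 0.0, 0.0]
force: [-0.4, -0.4, -1.4]
finger_gap: 0.279
37.8 gap 0.2872 [0.3805 0.1483 0.4447] F [-0.3  0.2 -1.7] top 200 tilt 2 ball bottom 312 x 250 305 yaw -87.6
```

View pics/c6.png

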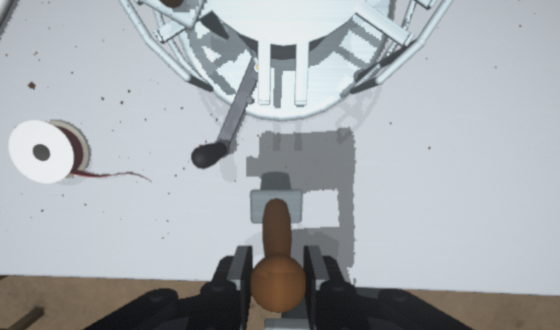

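Knife A hangs below the ball at (277,280), collar at (276,207). The gap fork's tines are at columns 264 and 301, in line with the +x approach. Going in.

```bash
python3 -m jog '[[[15,0,0,0],[15,0,0,0],[15,0,0,0],[15,0,0,0],[15,0,0,0],[15,0,0,0],[8,0,0,0],[5,0,0,0]]]'
python3 -m jog '[[[0,0,-3,0],[0,0,-3,0],[0,0,-2,0],[0,0,-2,0],[0,0,-2,0],[0,0,-2,0],[0,0,0,0],[0,0,0,0]]]'; python3 look.py b2
python3 - <<'E'
from h import *
s=snap('scene','s3');t=snap('top','t3')
for f in('s3','t3'):
    im,C=load(f);print(np.round(proj(C,[.4843,.1483,.165])))
f=lambda i,p:cv2.resize(i[p[1]-50:p[1]+70,p[0]-65:p[0]+65],None,fx=3,fy=3,interpolation=2)
a,A=load('s3');b,B=load('t3')
pa=[int(x) for x in proj(A,[.4843,.1483,.165])];pb=[int(x) for x in proj(B,[.4843,.1483,.165])]
cv2.imwrite('pics/c7.png',np.hstack([f(a,pa),f(b,pb)]))
E
```

```text
t: 38.8
tcp_pos: [0.4839, 0.1485, 0.4446]
tool_rot: [0.722, -0.692, -0.0, 0.0]
force: [-0.3, -0.0, -2.0]
finger_gap: 0.284
t: 39.8
tcp_pos: [0.4835, 0.1485, 0.4307]
tool_rot: [0.722, -0.692, 0.0, -0.0]
force: [-0.1, 0.8, -3.0]
finger_gap: 0.283
39.85 gap 0.2829 [0.4835 0.1485 0.4308] F [-0.3 -0.  -2. ] top 202 tilt 1 ball bottom 311 x 250 305 yaw -87.6
[267. 192.]
[257. 230.]
```

```bash
python3 -m jog '[[[0,0,-1,0],[0,0,-1,0],[0,0,-1,0],[0,0,-1,0],[0,0,0,0],[0,0,0,0],[0,0,0,0],[0,0,0,0]]]'; python3 look.py b3
python3 -m jog '[[[0,0,-1,0],[0,0,-1,0],[0,0,-1,0],[0,0,0,0],[0,0,0,0],[0,0,0,0],[0,0,0,0],[0,0,0,0]]]'; python3 look.py b4
```

```text
t: 40.95
tcp_pos: [0.4835, 0.1485, 0.4268]
tool_rot: [0.722, -0.692, 0.0, -0.0]
force: [-0.6, 0.5, -1.4]
finger_gap: 0.287
41.0 gap 0.2864 [0.4835 0.1485 0.4268] F [-0.6  0.6 -1. ] top 202 tilt 1 ball bottom 311 x 250 305 yaw -87.6
t: 42.0
tcp_pos: [0.4847, 0.1488, 0.4262]
tool_rot: [0.722, -0.692, 0.002, -0.003]
force: [-0.0, 0.8, 11.4]
finger_gap: 0.286
42.05 gap 0.2879 [0.4847 0.1488 0.4262] F [-1.1  1.  10.1] top 207 tilt 0 ball bottom 311 x 250 305 yaw -87.6
```

```bash
python3 - <<'E'
from h import *
t=snap('top','t4');s=snap('scene','s4')
a=load('b4')[0][60:320,180:380];b,B=load('t4');c,A=load('s4')
f=lambda i,p:cv2.resize(i[p[1]-60:p[1]+70,p[0]-43:p[0]+43],(258,390),interpolation=2)
cv2.imwrite('pics/c8.png',np.hstack([cv2.resize(a,(280,390)),f(b,(257,230)),f(c,(267,192))]))
E
```

```text
(no output)
```

View pics/c8.png

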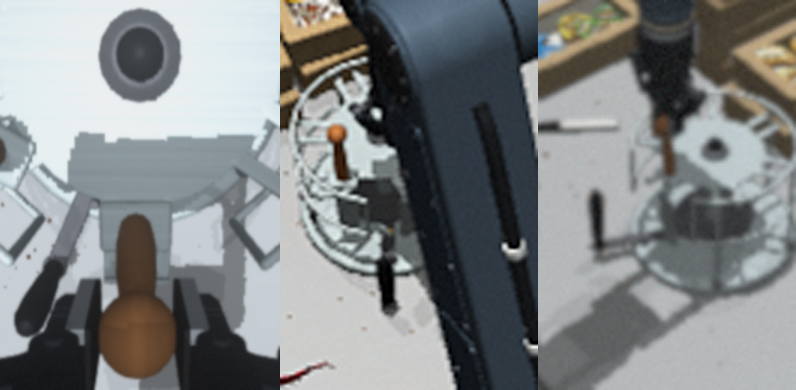

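The left crop shows the collar sitting across the tines just outside the disc, centred with the ball. Contact came at the predicted height, so I am releasing.

```bash
python3 -m jog '[[[0,0,1,0],[0,0,1,0],[0,0,0,0],[0,0,0,0],[0,0,0,0],[0,0,0,0],[0,0,0,0],[0,0,0,0]]]' 30 20; python3 look.py b5
python3 -m jog '[[[0,0,0,0],[0,0,0,0],[0,0,0,0],[0,0,0,0],[0,0,0,0],[0,0,0,0],[0,0,0,0],[0,0,0,0]]]' 50 20; python3 look.py b6
```

```text
t: 43.15
tcp_pos: [0.4835, 0.1485, 0.4257]
tool_rot: [0.722, -0.692, -0.0, 0.0]
force: [-0.2, 1.9, 2.7]
finger_gap: 0.301
43.2 gap 0.3026 [0.4834 0.1485 0.4257] F [-0.1  0.6  3.7] top 201 tilt 2 ball bottom 312 x 249 306 yaw -87.6
t: 44.2
tcp_pos: [0.4835, 0.1485, 0.4257]
tool_rot: [0.722, -0.692, 0.0, -0.0]
force: [0.4, 0.1, 1.0]
finger_gap: 0.499
44.25 gap 0.4954 [0.4835 0.1485 0.4257] F [-0.4  0.4  0.4] top 204 tilt 0 ball bottom 300 x 248 302 yaw -87.6
```

```bash
python3 -m jog '[[[0,0,10,0],[0,0,15,0],[0,0,20,0],[0,0,20,0],[-10,0,5,0],[-20,0,0,0],[-20,5,0,0],[-10,10,0,0]]]' 50 20
python3 -m jog '[[[-10,10,0,9.5],[-10,12,0,9.5],[0,0,0,9.5],[0,0,0,9.5],[0,0,0,9.5],[0,0,-15,9.5],[0,0,-20,9.5],[0,0,-20,9.5]]]' 0 60; python3 look.py b7
python3 - <<'E'
from h import *
c=np.array([.5693,.1517]);P=[c+.17*np.array([np.cos(a),np.sin(a)]) for a in np.radians(np.linspace(168.4,97.5,17))]
print((np.diff(P,axis=0)*1000).round(1).tolist(),P[0],P[-1])
E
```

```text
t: 45.25
tcp_pos: [0.4217, 0.1639, 0.4955]
tool_rot: [0.722, -0.692, -0.0, 0.0]
force: [0.8, -0.3, 0.9]
finger_gap: 0.503
t: 46.25
tcp_pos: [0.4032, 0.1862, 0.4402]
tool_rot: [0.995, -0.098, 0.0, -0.0]
force: [0.2, 0.3, -0.1]
finger_gap: 0.001
[[3.1, 12.8], [4.1, 12.5], [5.1, 12.1], [6.0, 11.7], [6.9, 11.2], [7.7, 10.6], [8.5, 10.0], [9.3, 9.3], [10.0, 8.6], [10.6, 7.8], [11.2, 6.9], [11.7, 6.1], [12.1, 5.1], [12.5, 4.2], [12.7, 3.2], [13.0, 2.2]] [0.40277221 0.18588325] [0.54711055 0.32024563]Traceback (most recent call last):
  File "look.py", line 7, in <module>
    print(round(s['t'],2),'gap %.4f'%s['finger_gap'],s['tcp_pos'].round(4),'F',s['force'].round(1),'top',ys.min(),'tilt',A[np.argmin(abs(np.array(pr)-ys.min()))],'ball bottom',ys.max(),'x',xs.min()+235,xs.max()+235, 'yaw %.1f'%np.degrees(yaw))
                                                                                                         ~~~~~~^^
    return umr_minimum(a, axis, None, out, keepdims, initial, where)
ValueError: zero-size array to reduction operation minimum which has no identity
```

```bash
python3 -m jog '[[[0,0,-20,0],[0,0,-25,0],[0,0,-25,0],[0,0,-25,0],[0,0,-25,0],[0,0,-20,0],[0,0,-12,0],[0,0,0,0]]]'
cat > orb.py <<'E'
from h import *
import sys
def blob(f,X,w=12):
    im,C=load(f);u,v=[int(round(x)) for x in proj(C,X)];h=cv2.cvtColor(im,cv2.COLOR_BGR2HSV);m=cv2.inRange(h,(4,90,40),(18,255,255))
    m=m[max(v-w,0):v+w+1,max(u-w,0):u+w+1];ys,xs=np.nonzero(m);return (u,v),len(xs),(xs.min()+u-w,ys.min()+v-w,xs.max()+u-w,ys.max()+v-w) if len(xs) else None
if __name__=='__main__':
    n=sys.argv[1];snap('scene','s'+n);snap('top','t'+n);ax=np.array([.5693,.1517])
    for k in(0,60,120,180):
        a=np.radians(182.3-k);X=[*(ax+.085*np.array([np.cos(a),np.sin(a)])),.263]
        for p in'st': print(k,p,*blob(p+n,X))
E
python3 orb.py 5
```

```text
t: 47.3
tcp_pos: [0.4034, 0.1858, 0.2883]
tool_rot: [0.995, -0.101, -0.001, 0.0]
force: [0.8, -0.6, -0.0]
finger_gap: 0.001
0 s (266, 173) 62 (np.int64(262), np.int64(161), np.int64(269), np.int64(185))
0 t (256, 215) 0 None
60 s (263, 160) 41 (np.int64(261), np.int64(157), np.int64(269), np.int64(172))
60 t (233, 214) 56 (np.int64(230), np.int64(212), np.int64(235), np.int64(226))
120 s (279, 151) 2 (np.int64(276), np.int64(139), np.int64(282), np.int64(150))
120 t (223, 198) 230 (np.int64(211), np.int64(186), np.int64(228), np.int64(210))
180 s (298, 156) 18 (np.int64(289), np.int64(146), np.int64(310), np.int64(167))
180 t (236, 183) 12 (np.int64(224), np.int64(191), np.int64(226), np.int64(195))
```

```bash
python3 -m jog '[[[3,13,0,-4.4],[4,12.5,0,-4.4],[5,12,0,-4.4],[6,11.5,0,-4.4],[7,11,0,-4.4],[7.5,10.5,0,-4.4],[8.5,10,0,-4.4],[9.5,9.5,0,-4.4]]]'
python3 -m jog '[[[10,8.5,0,-4.4],[10.5,8,0,-4.4],[11,7,0,-4.4],[11.5,6,0,-4.4],[12,5,0,-4.4],[12.5,4,0,-4.4],[12.5,3,0,-4.4],[6,1,0,-4]]]'
python3 orb.py 6
```

```text
t: 48.4
tcp_pos: [0.4538, 0.2752, 0.2896]
tool_rot: [0.917, -0.398, 0.0, 0.001]
force: [-0.5, -4.4, -0.1]
finger_gap: 0.002
t: 49.4
tcp_pos: [0.5394, 0.318, 0.2894]
tool_rot: [0.756, -0.654, -0.001, 0.001]
force: [-3.4, -0.0, 1.1]
finger_gap: 0.002
0 s (266, 173) 37 (np.int64(262), np.int64(161), np.int64(278), np.int64(176))
0 t (256, 215) 0 None
60 s (263, 160) 35 (np.int64(262), np.int64(151), np.int64(275), np.int64(172))
60 t (233, 214) 0 None
120 s (279, 151) 49 (np.int64(270), np.int64(144), np.int64(282), np.int64(163))
120 t (223, 198) 0 None
180 s (298, 156) 22 (np.int64(299), np.int64(145), np.int64(310), np.int64(159))
180 t (236, 183) 0 None
```

```bash
python3 -m jog '[[[3,0.5,0,0],[3,0.5,0,-2],[2,0,0,-2],[0,0,0,0],[0,0,0,0],[0,0,0,0],[0,0,0,0],[0,0,0,0]]]'
python3 -m jog '[[[2,0,0,0],[2,0,0,0],[0,0,0,0],[0,0,0,0],[0,0,0,0],[0,0,0,0],[0,0,0,0],[0,0,0,0]]]'
```

```text
t: 50.5
tcp_pos: [0.5463, 0.3193, 0.289]
tool_rot: [0.734, -0.68, -0.002, 0.002]
force: [-7.4, 0.4, 5.3]
finger_gap: 0.001
t: 51.5
tcp_pos: [0.5483, 0.3195, 0.289]
tool_rot: [0.734, -0.68, -0.004, 0.004]
force: [-12.8, 0.1, 10.1]
finger_gap: -0.004
```

At the stop: the force jumped from 3.4 to 13 N at the predicted angle. Backing off, lifting clear and moving towards knife B.

```bash
python3 -m jog '[[[-3,0,0,0],[0,0,15,0],[0,0,25,0],[0,0,35,0],[0,0,40,0],[0,0,40,0],[0,0,40,0],[-10,-20,5,0]]]'
python3 -m jog '[[[-20,-40,0,0],[-20,-50,0,0],[-20,-55,0,0],[-20,-55,0,-1],[-10,-55,0,-1],[-6,-55,0,-2],[0,-55,0,-2],[0,-55,0,-2]]]' 70 60
python3 -m jog '[[[0,-55,-20,0],[0,-40,-30,0],[0,0,-30,0],[0,0,-30,0],[0,0,-30,0],[0,0,-30,0],[0,0,-10,0],[0,0,0,0]]]'
cat > knife.py <<'E'
from h import *
import sys
snap('wrist',sys.argv[1]);im,C=load(sys.argv[1]);s=manip.sense();x=s['tool_rot'];print(s['t'],s['tcp_pos'].round(4),'yaw',np.degrees(2*np.arctan2(x[1],x[0])))
h=cv2.cvtColor(im,cv2.COLOR_BGR2HSV);m=cv2.inRange(h,(4,90,25),(18,255,255));m[330:]=0
n,l,st,ce=cv2.connectedComponentsWithStats(m)
for i in range(1,n):
    if st[i,4]>600:
        ys,xs=np.nonzero(l==i);w=np.array([onz(C,u,v,.013)[:2] for u,v in zip(xs,ys)]);c=w.mean(0);ev=np.linalg.svd(w-c,full_matrices=False)[2][0];ev=-ev if ev[0]>0 else ev
        p=(w-c)@ev;e=p.max();print(st[i].tolist(),'ball',(c+ev*(e-.013)).round(4),'dir',np.degrees(np.arctan2(-ev[1],-ev[0])).round(1),'len',np.ptp(p).round(4))
E
python3 knife.py w6; python3 orb.py 7
```

```text
t: 52.5
tcp_pos: [0.5409, 0.2999, 0.494]
tool_rot: [0.734, -0.679, 0.004, -0.006]
force: [0.2, -0.4, -1.1]
finger_gap: -0.002
t: 53.5
tcp_pos: [0.4435, -0.1235, 0.4903]
tool_rot: [-0.684, 0.73, -0.003, 0.001]
force: [0.9, -0.6, 0.4]
finger_gap: 0.694
t: 54.5
tcp_pos: [0.4435, -0.2166, 0.3089]
tool_rot: [-0.685, 0.729, -0.001, 0.0]
force: [-0.6, 0.1, -0.1]
finger_gap: 0.705
54.55 [ 0.4436 -0.2166  0.3095] yaw 266.41284300237555
[263, 94, 28, 129, 2455] ball [ 0.4386 -0.2163] dir -2.7 len 0.105
0 s (266, 173) 13 (np.int64(265), np.int64(161), np.int64(266), np.int64(175))
0 t (256, 215) 0 None
60 s (263, 160) 24 (np.int64(264), np.int64(157), np.int64(267), np.int64(172))
60 t (233, 214) 106 (np.int64(223), np.int64(202), np.int64(236), np.int64(226))
120 s (279, 151) 3 (np.int64(267), np.int64(158), np.int64(267), np.int64(160))
120 t (223, 198) 378 (np.int64(211), np.int64(186), np.int64(235), np.int64(210))
180 s (298, 156) 15 (np.int64(299), np.int64(145), np.int64(310), np.int64(153))
180 t (236, 183) 382 (np.int64(224), np.int64(171), np.int64(248), np.int64(195))
```

```bash
python3 - <<'E'
from h import *
b=load('t7')[0];c=load('s7')[0];w=load('w6')[0]
cv2.imwrite('pics/c9.png',np.hstack([cv2.resize(b[160:290,195:315],(360,390),interpolation=2),np.vstack([cv2.resize(c[120:240,200:320],(240,240),interpolation=2),cv2.resize(w[:350],(240,150))])]))
E
```

```text
(no output)
```

View pics/c9.png

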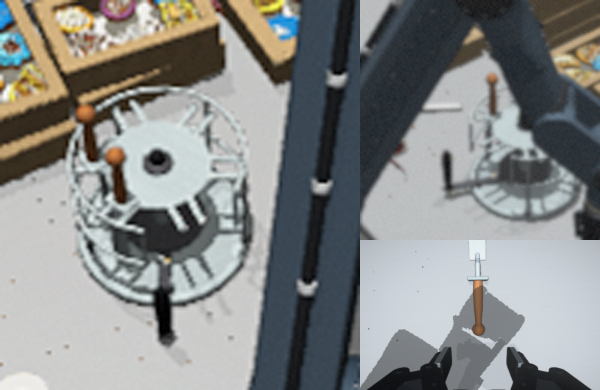

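The top crop shows knives on the 60° and 120° forks behind the rail, an empty fork at the gap and the lever back at rest. The wrist crop shows knife B lying between the jaws. Gripping B.

```bash
python3 -m jog '[[[-4,0,-30,1],[0,0,-30,0],[0,0,-25,0],[0,0,-20,0],[0,0,-15,0],[0,0,-10,0],[0,0,-4,0],[0,0,0,0]]]'
python3 -m jog '[[[0,0,0,0],[0,0,0,0],[0,0,0,0],[0,0,0,0],[0,0,0,0],[0,0,0,0],[0,0,0,0],[0,0,0,0]]]' 0 60
python3 -m jog '[[[0,0,15,0],[0,0,20,0],[0,0,40,0],[0,0,45,0],[0,0,45,0],[0,0,40,0],[0,0,25,0],[0,0,10,0]]]'; python3 look.py d1
python3 -m jog '[[[0,0,0,0],[0,0,0,0],[0,0,0,0],[0,0,0,0],[0,0,0,0],[0,0,0,0],[0,0,0,0],[0,0,0,0]]]' 27.4 20 >/dev/null; python3 look.py d2
python3 -m jog '[[[0,0,0,0],[0,0,0,0],[0,0,0,0],[0,0,0,0],[0,0,0,0],[0,0,0,0],[0,0,0,0],[0,0,0,0]]]' 28 20 >/dev/null; python3 look.py d3
```

```text
t: 55.65
tcp_pos: [0.4391, -0.216, 0.1748]
tool_rot: [-0.691, 0.723, -0.0, 0.0]
force: [-0.1, 0.5, -0.6]
finger_gap: 0.698
t: 56.65
tcp_pos: [0.4391, -0.216, 0.1752]
tool_rot: [-0.691, 0.723, -0.0, 0.0]
force: [-0.0, 0.5, 6.1]
finger_gap: 0.258
t: 57.65
tcp_pos: [0.4386, -0.2157, 0.4165]
tool_rot: [-0.691, 0.723, -0.001, 0.0]
force: [1.0, -0.4, -1.7]
finger_gap: 0.27
57.7 gap 0.2632 [ 0.4388 -0.2158  0.4167] F [ 0.2  0.4 -1.4] top 51 tilt 82 ball bottom 304 x 252 304 yaw 267.4
58.75 gap 0.2705 [ 0.439  -0.216   0.4148] F [ 0.1 -0.3 -0.6] top 54 tilt 79 ball bottom 304 x 251 305 yaw 267.4
59.8 gap 0.2826 [ 0.439  -0.216   0.4147] F [ 0.1  0.1 -1.3] top 137 tilt 33 ball bottom 308 x 250 305 yaw 267.4
```

```bash
python3 -m jog '[[[0,0,0,0],[0,0,0,0],[0,0,0,0],[0,0,0,0],[0,0,0,0],[0,0,0,0],[0,0,0,0],[0,0,0,0]]]' 28.6 20 >/dev/null; python3 look.py d4
python3 -m jog '[[[0,0,0,0],[0,0,0,0],[0,0,0,0],[0,0,0,0],[0,0,0,0],[0,0,0,0],[0,0,0,0],[0,0,0,0]]]' 29 20 >/dev/null; python3 look.py d5
python3 -m jog '[[[0,0,0,0],[0,0,0,0],[0,0,0,0],[0,0,0,0],[0,0,0,0],[0,0,0,0],[0,0,0,0],[0,0,0,0]]]' 29.35 20 >/dev/null; python3 look.py d6
```

```text
60.85 gap 0.2913 [ 0.439  -0.216   0.4147] F [ 0.6 -1.5 -0.2] top 160 tilt 22 ball bottom 309 x 250 305 yaw 267.4
61.9 gap 0.2906 [ 0.439  -0.216   0.4147] F [ 0.4  0.9 -1.4] top 181 tilt 11 ball bottom 309 x 250 305 yaw 267.4
62.95 gap 0.2906 [ 0.439  -0.216   0.4147] F [ 0.3  0.3 -1.1] top 194 tilt 5 ball bottom 309 x 250 305 yaw 267.4
```

```bash
python3 -m jog '[[[0,0,0,0],[0,0,0,0],[0,0,0,0],[0,0,0,0],[0,0,0,0],[0,0,0,0],[0,0,0,0],[0,0,0,0]]]' 29.5 20 >/dev/null; python3 look.py d7
python3 -m jog '[[[0,0,0,0],[0,0,0,0],[0,0,0,0],[0,0,0,0],[0,0,0,0],[0,0,0,0],[0,0,0,0],[0,0,0,0]]]' 29.6 20 >/dev/null; python3 look.py d8
python3 -m jog '[[[0,0,0,0],[0,0,0,0],[0,0,0,0],[0,0,0,0],[0,0,0,0],[0,0,0,0],[0,0,0,0],[0,0,0,0]]]' 26 20 >/dev/null; python3 look.py d9
```

```text
64.0 gap 0.2937 [ 0.439  -0.216   0.4147] F [ 0.2  0.2 -0.4] top 196 tilt 4 ball bottom 309 x 250 305 yaw 267.4
65.05 gap 0.2935 [ 0.439  -0.2159  0.4147] F [ 0.5 -0.2 -1.5] top 200 tilt 2 ball bottom 309 x 250 305 yaw 267.4
66.1 gap 0.2807 [ 0.439  -0.216   0.4147] F [-0.9  0.3 -1.4] top 194 tilt 5 ball bottom 309 x 250 305 yaw 267.4
```

```bash
python3 -m jog '[[[-5,10,6,0],[-8,20,6,0],[-9,30,6,1],[-9,40,6,1],[-8,45,6,1],[0,45,0,1],[0,45,0,1],[0,45,0,0]]]' 26 20 >/dev/null
python3 -m jog '[[[0,35,0,0],[0,25,0,0],[0,15,0,0],[0,9.4,0,0],[0,0,0,0],[0,0,0,0],[0,0,0,0],[0,0,0,0]]]'; python3 look.py e1
python3 orb.py 8
```

```text
t: 68.1
tcp_pos: [0.4001, 0.148, 0.4447]
tool_rot: [0.722, -0.692, -0.0, 0.0]
force: [-0.3, 0.6, -0.9]
finger_gap: 0.282
68.15 gap 0.2845 [0.4001 0.1481 0.4447] F [-0.6 -0.  -1.3] top 194 tilt 5 ball bottom 310 x 250 305 yaw -87.6
0 s (266, 173) 16 (np.int64(265), np.int64(161), np.int64(278), np.int64(175))
0 t (256, 215) 0 None
60 s (263, 160) 26 (np.int64(264), np.int64(148), np.int64(275), np.int64(172))
60 t (233, 214) 106 (np.int64(223), np.int64(202), np.int64(236), np.int64(226))
120 s (279, 151) 59 (np.int64(267), np.int64(141), np.int64(282), np.int64(163))
120 t (223, 198) 377 (np.int64(211), np.int64(186), np.int64(235), np.int64(210))
180 s (298, 156) 21 (np.int64(289), np.int64(144), np.int64(310), np.int64(168))
180 t (236, 183) 285 (np.int64(224), np.int64(172), np.int64(245), np.int64(195))
```

```bash
python3 - <<'E'
from h import *
im,C=load('e1');g=cv2.cvtColor(im,cv2.COLOR_BGR2GRAY);a=np.radians(182.3);ax=np.array([.5693,.1517])
for r in(.085,.098):
    u=np.array([np.cos(a),np.sin(a)]);w=np.array([-u[1],u[0]])
    pts=[proj(C,[*(ax+r*u+k*w),.165]) for k in(-.018,-.009,0,.009,.018)];print(np.round(pts,1).tolist());v=int(round(pts[2][1]));x=int(pts[2][0]);print(x-32,g[v,x-32:x+33].tolist())
E
```

```text
[[256.5, 95.4], [268.7, 95.4], [281.0, 95.4], [293.2, 95.5], [305.5, 95.4]]
248 [125, 126, 127, 129, 131, 132, 129, 143, 202, 233, 237, 238, 238, 237, 237, 237, 236, 237, 232, 215, 228, 235, 235, 235, 227, 176, 142, 136, 136, 137, 138, 167, 220, 234, 236, 235, 236, 236, 236, 236, 236, 236, 236, 229, 205, 221, 235, 237, 238, 237, 238, 236, 236, 235, 235, 228, 208, 222, 233, 235, 235, 235, 235, 234, 234]
[[256.8, 113.9], [268.8, 114.0], [280.9, 114.0], [293.0, 114.0], [305.0, 114.0]]
248 [118, 105, 132, 184, 211, 229, 230, 218, 224, 234, 237, 238, 238, 238, 238, 237, 236, 237, 229, 208, 227, 236, 237, 227, 178, 141, 136, 135, 135, 138, 165, 223, 235, 237, 237, 237, 237, 237, 237, 237, 236, 236, 232, 216, 219, 233, 238, 239, 238, 238, 237, 235, 235, 235, 228, 207, 224, 234, 235, 235, 235, 236, 235, 235, 235]
```

The fork is within 1 mm of the first one's place. Inserting.

```bash
python3 -m jog '[[[12,0,0,0],[12,0.5,0,0],[12,0.5,0,0],[12,0,0,0],[12,0,0,0],[12,0,0,0],[8,0,0,0],[3.5,0,0,0]]]'
python3 -m jog '[[[0,0,-3,0],[0,0,-3,0],[0,0,-3,0],[0,0,-3,0],[0,0,-3,0],[0,0,-1,0],[0,0,0,0],[0,0,0,0]]]'; python3 look.py e2
python3 -m jog '[[[0,0,-1,0],[0,0,-1,0],[0,0,-1,0],[0,0,0,0],[0,0,0,0],[0,0,0,0],[0,0,0,0],[0,0,0,0]]]'; python3 look.py e3
```

```text
t: 69.25
tcp_pos: [0.4838, 0.1494, 0.4446]
tool_rot: [0.722, -0.692, -0.0, 0.0]
force: [-0.6, -0.6, -1.2]
finger_gap: 0.281
t: 70.25
tcp_pos: [0.4835, 0.1495, 0.4288]
tool_rot: [0.722, -0.692, 0.0, -0.0]
force: [0.3, 1.0, -2.0]
finger_gap: 0.285
70.3 gap 0.2873 [0.4835 0.1494 0.4288] F [-0.2 -0.4 -2.5] top 198 tilt 3 ball bottom 309 x 250 305 yaw -87.6
t: 71.3
tcp_pos: [0.4837, 0.1494, 0.4263]
tool_rot: [0.722, -0.692, 0.001, -0.001]
force: [-0.5, 0.1, 6.1]
finger_gap: 0.291
71.35 gap 0.2860 [0.4837 0.1494 0.4263] F [ 0.1 -0.3  4.3] top 199 tilt 3 ball bottom 309 x 250 305 yaw -87.6
```

Contact at the same height as for knife A. Releasing, then on to the lever.

```bash
python3 -m jog '[[[0,0,0,0],[0,0,0,0],[0,0,0,0],[0,0,0,0],[0,0,0,0],[0,0,0,0],[0,0,0,0],[0,0,0,0]]]' 30 20; python3 look.py e4
python3 -m jog '[[[0,0,0,0],[0,0,0,0],[0,0,0,0],[0,0,0,0],[0,0,0,0],[0,0,0,0],[0,0,0,0],[0,0,0,0]]]' 50 20; python3 look.py e5
python3 -m jog '[[[0,0,10,0],[0,0,15,0],[0,0,20,0],[0,0,20,0],[-10,0,5,0],[-20,0,0,0],[-20,5,0,0],[-10,10,0,0]]]' 50 20
python3 -m jog '[[[-10,10,0,9.5],[-10,11,0,9.5],[0,0,0,9.5],[0,0,0,9.5],[0,0,0,9.5],[0,0,-15,9.5],[0,0,-20,9.5],[0,0,-20,9.5]]]' 0 60
python3 orb.py 9
```

```text
t: 72.35
tcp_pos: [0.4835, 0.1494, 0.4257]
tool_rot: [0.722, -0.692, 0.0, -0.0]
force: [-0.2, -0.3, 2.6]
finger_gap: 0.296
72.4 gap 0.2969 [0.4834 0.1494 0.4257] F [ 0.4 -0.1  4. ] top 198 tilt 3 ball bottom 310 x 249 306 yaw -87.6
t: 73.4
tcp_pos: [0.4835, 0.1494, 0.4257]
tool_rot: [0.722, -0.692, 0.0, -0.0]
force: [0.2, -0.6, 0.6]
finger_gap: 0.501
73.45 gap 0.5003 [0.4835 0.1494 0.4257] F [0.3 0.1 1.1] top 198 tilt 3 ball bottom 288 x 250 305 yaw -87.6
t: 74.45
tcp_pos: [0.4217, 0.1648, 0.4955]
tool_rot: [0.722, -0.692, -0.0, 0.0]
force: [0.2, -0.2, 0.2]
finger_gap: 0.5
t: 75.45
tcp_pos: [0.4032, 0.1861, 0.4402]
tool_rot: [0.995, -0.098, 0.0, -0.0]
force: [0.1, -0.3, -0.2]
finger_gap: -0.003
0 s (266, 173) 53 (np.int64(265), np.int64(161), np.int64(278), np.int64(185))
0 t (256, 215) 0 None
60 s (263, 160) 40 (np.int64(264), np.int64(157), np.int64(270), np.int64(172))
60 t (233, 214) 107 (np.int64(223), np.int64(202), np.int64(236), np.int64(226))
120 s (279, 151) 65 (np.int64(267), np.int64(141), np.int64(283), np.int64(163))
120 t (223, 198) 349 (np.int64(211), np.int64(186), np.int64(235), np.int64(210))
180 s (298, 156) 21 (np.int64(293), np.int64(144), np.int64(310), np.int64(159))
180 t (236, 183) 112 (np.int64(224), np.int64(172), np.int64(239), np.int64(195))
```

```bash
python3 -m jog '[[[0,0,-20,0],[0,0,-25,0],[0,0,-25,0],[0,0,-25,0],[0,0,-25,0],[0,0,-20,0],[0,0,-12,0],[0,0,0,0]]]' >/dev/null
python3 -m jog '[[[3,13,0,-4.4],[4,12.5,0,-4.4],[5,12,0,-4.4],[6,11.5,0,-4.4],[7,11,0,-4.4],[7.5,10.5,0,-4.4],[8.5,10,0,-4.4],[9.5,9.5,0,-4.4]]]'
python3 -m jog '[[[10,8.5,0,-4.4],[10.5,8,0,-4.4],[11,7,0,-4.4],[11.5,6,0,-4.4],[12,5,0,-4.4],[12.5,4,0,-4.4],[12.5,3,0,-4.4],[6,1,0,-4]]]'
python3 -m jog '[[[3,0.5,0,0],[3,0.5,0,-2],[2,0,0,-2],[0,0,0,0],[0,0,0,0],[0,0,0,0],[0,0,0,0],[0,0,0,0]]]'
python3 -m jog '[[[2,0,0,0],[2,0,0,0],[0,0,0,0],[0,0,0,0],[0,0,0,0],[0,0,0,0],[0,0,0,0],[0,0,0,0]]]'
```

```text
t: 77.55
tcp_pos: [0.4538, 0.2752, 0.2896]
tool_rot: [0.917, -0.398, -0.0, 0.001]
force: [-1.0, -4.8, 0.1]
finger_gap: -0.005
t: 78.55
tcp_pos: [0.5395, 0.318, 0.2895]
tool_rot: [0.756, -0.655, -0.001, 0.001]
force: [-3.7, -0.4, 2.1]
finger_gap: -0.002
t: 79.55
tcp_pos: [0.5463, 0.3192, 0.2893]
tool_rot: [0.734, -0.68, -0.002, 0.002]
force: [-6.7, 0.2, 5.4]
finger_gap: -0.004
t: 80.55
tcp_pos: [0.5482, 0.3194, 0.2893]
tool_rot: [0.734, -0.679, -0.004, 0.004]
force: [-12.7, 0.9, 9.4]
finger_gap: 0.001
```

```bash
python3 -m jog '[[[-3,0,0,0],[0,0,15,0],[0,0,25,0],[0,0,35,0],[0,0,40,0],[0,0,40,0],[0,0,40,0],[-10,-20,5,0]]]'>/dev/null
python3 -m jog '[[[-20,-40,0,0],[-20,-50,0,0],[-20,-55,0,0],[-20,-55,0,0],[-10,-55,0,0],[-6,-55,0,0],[0,-55,0,0],[0,-55,0,0]]]'
python3 -m jog '[[[0,-55,0,0],[0,-55,0,0],[0,-55,0,0],[0,-50,0,0],[0,0,0,0],[0,0,0,0],[0,0,0,0],[0,0,0,0]]]'
python3 - <<'E'
from h import *
snap('top','t10');snap('scene','s10');snap('wrist','w10')
b=load('t10')[0];c=load('s10')[0];w=load('w10')[0]
cv2.imwrite('pics/c10.png',np.hstack([cv2.resize(b[160:290,195:315],(480,520),interpolation=2),np.vstack([cv2.resize(c[120:240,200:330],(300,277),interpolation=2),cv2.resize(w,(300,243))])]))
E
```

```text
t: 82.55
tcp_pos: [0.4434, -0.1235, 0.4905]
tool_rot: [0.733, -0.68, 0.003, -0.001]
force: [1.1, -0.2, -0.7]
finger_gap: 0.0
t: 83.55
tcp_pos: [0.4432, -0.3349, 0.4891]
tool_rot: [0.734, -0.679, 0.0, 0.0]
force: [-0.8, 0.1, -0.1]
finger_gap: 0.0
```

View pics/c10.png

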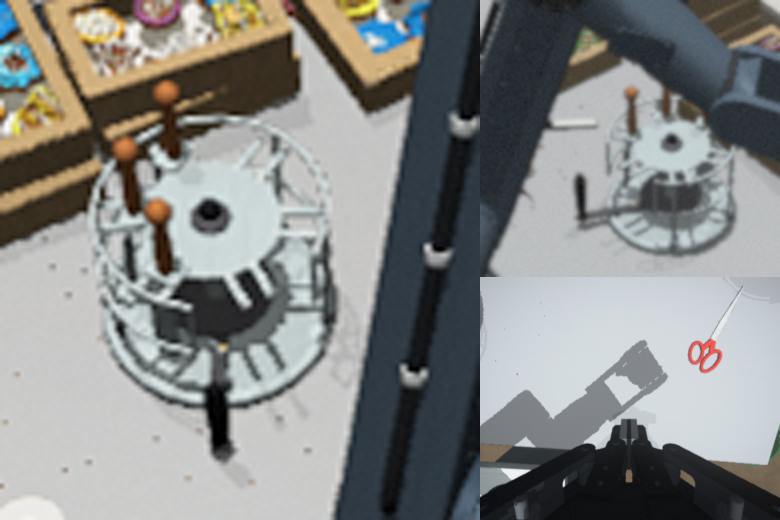

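View pics/t10.png

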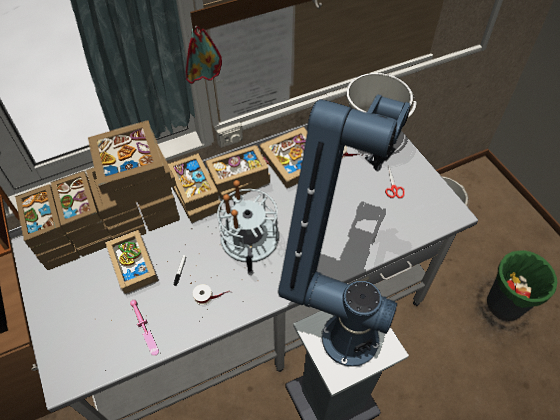

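Three knives hang behind the rail (60°, 120° and 180°). The gap fork is empty, the lever is at rest, and spool, pen, scissors and the pink decoy are where they were. No other knife is on the bench.

```bash
python3 -c "
from station import manip
print(manip.sense()['force']);manip.sign_off()"
```

```text
[ 0.72348697 -0.4068353   1.09773879]
the job is handed in; nothing more can be done
```

Both palette knives on the bench are hanging on the drying carousel, and the job was handed in at about 84 s. I saw only two, so I took knife_c to be absent. Each was swung blade down, hung in the gap fork and indexed behind the rail with one full lever stroke. I took the push to about 13 N against the stop each time.

**Last checks:** the final pictures show three knives behind the rail, counting knife_d, on the 60°, 120° and 180° forks. The gap fork is empty and the lever is back at rest. The ribbon spool, marker pen, scissors and pink look-alike appear unmoved, and the robot was clear of everything.

**Differences seen:** clamping again tipped each hanging knife about 5° out of plumb. The second fork stood within about 1 mm of where the first had been. Both collars seated at the same height. Neither mattered, and no check failed.

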